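# Seat the glued knobs on turned woodware

### The arm

A 7-joint arm with a two-finger parallel gripper is mounted at the origin on the work surface. World frame = base frame: x ahead of the robot, y to its left, z up, the work surface at z = 0. Lengths are in m, angles in degrees, forces in N, time in s.
With the tool pointing down it reaches from about 0.4 to 0.85 m from the base axis. Payload 4.5 kg.
Tool frame: the origin (TCP) lies midway between the tips of the shut fingers; the grasp point (between the pads) lies 19 mm behind it; z points along the fingers, y is the line along which they close (so a half turn about z gives the same grasp; the last joint's range is limited). The gripper opens to 85 mm and grips with 20 to 120 N. Pads are 22 mm wide; open, the fingers measure 114 mm over their backs; the gripper's body (76 mm by 85 mm) begins 54 mm behind the grasp point. The pads swing forward as they close: fully open they stand 13 mm farther back than shut.
Start: joints at [-73.235, 39.483, -11.15, 89.685, 9.013, 51.709, -12.324], TCP at [0.16, 0.604, 0.196] pointing down, gripper open.
Joint ranges: [-172.22, 172.22], [-26.19, 119.32], [-84.43, 86.54], [7.71, 146.69], [-57.33, 237.33], [2.42, 119.75], [-152.13, 152.13]. Speed limits (degrees/s): [147.25, 147.25, 180, 180, 180, 180, 180].

### API

Orientations are given as a 3x3 rotation matrix whose columns are the frame's x, y, z axes.
In Python, from station import ctrl gives the robot as it stands. The module is installed in compiled form; this text tells all that it offers.
- The arm moves only by the tool drive_tool, never from a script. Its argument "rows" is text: rows parted by semicolons, each of 7 numbers parted by spaces: the closure in counts, from 0 (fully open) to 255 (shut), then the shift along the tool's x, y, z in units of 40 mm (1.0 is 40 mm), then the turn, a rotation vector about the tool's x, y, z in units of 6 degrees (1.0 is 6 degrees). A call has exactly 10 rows; each row is the pose to reach, as a shift and turn from the pose commanded when the call began, along the tool's axes at that moment; what a row does not reach only later rows make up. A row lasts 1/10 s, in which the tool goes at most 50 mm and 8.59 degrees, less where a joint would pass 70% of its speed; a pose out of reach is approached as far as the arm can. A call with a gripper value outside its range is refused whole. The fingers move at their own pace and stop on an object; "grip_force" is the grip in N (left out, the last holds). Time passes only in rows, so rows that repeat a pose let the fingers close, or fill a call up. It gives the time, the measured TCP pose, the force, the opening and the grip force at its end, in the units of the state.
- ctrl.get_state(): the state, without advancing time (a new reading comes with each control period).
- ctrl.grab_frame(name): name is "side" or "top"; returns the picture (400x640x3 uint8, blue, green, red); there is no depth.
- ctrl.get_calibration(name): a dict with "fx", "fy", "cx", "cy" (pixels), "dist_coeffs" ([k1, k2, p1, p2, k3] as OpenCV has them; the pictures are not rectified), "cam_to_world" (4x4, takes a point from camera to world coordinates). Camera axes: x right, y down, z forward; pixel columns grow to the right and rows downward; lengths in m; the calibration is good to about 2 mm. A picture is of the moment at which its call begins. get_calibration takes no time and is no camera call.
- ctrl.hand_in(): hands the job in; it is judged then, once.
The state is a dict: "t": time; "joints": joint angles; "joint_vel": joint speeds; "tau": joint torques, N m; "tool_pos": TCP position; "tool_rot": TCP orientation; "force": force on the tool from outside, world axes, zero at the start; "moment": the same for the moment, N m; "width": finger opening in m; "grip_force": force on a finger pad.
Only numpy, scipy, OpenCV 4.12 (cv2) and the standard library are available. Lean on these libraries where they do the work, as an engineer would, in place of code of your own. Each camera call takes 0.05 s, during which the arm holds its last target. There are 200 camera calls.

### The job

The knobs of three turned wooden pieces have just been glued and still stand proud. With the fingertips, tap each knob gently down until it is fully home, in the order in which the glue was put on: first the ball, then the tall mill, last the low round box, finishing each before touching the next. Only press from above: do not pick up, tip or shove the pieces along the bench, and leave the glue bottle, bowl, brush and candlestick where they are.

Things in the scene. Friction and masses are not known exactly. Their poses are not given: they have to be found in the camera images.
- ball: loose ball-shaped turned piece of brown wood, 100 mm diameter, 91 mm high without its knob, with a flat foot (42 mm across) and flat top; about 0.45 kg, standing upright. Origin: centre of its underside, on the bench. z up. Its dark wooden knob sits on the centre axis: a flat-topped disc, 32 mm diameter, 14 mm tall, over a soft grey felt washer (26 mm diameter, 6 mm thick) fixed to a stem that slides straight down into the piece.
- mill: loose tall slim waisted mill of brown wood, 62 mm diameter at the foot, 155 mm high without its knob; about 0.4 kg, standing upright. Origin: centre of its underside. z up. Its dark wooden knob sits on the centre axis: a flat-topped disc, 32 mm diameter, 14 mm tall, over a soft grey felt washer (26 mm diameter, 6 mm thick) fixed to a stem that slides straight down into the piece.
- tub: loose low round box of brown wood (its lid does not come off), 102 mm diameter, 55 mm high without its knob; about 0.4 kg. Origin: centre of its underside. z up. Its dark wooden knob sits on the centre axis: a flat-topped disc, 32 mm diameter, 14 mm tall, over a soft grey felt washer (26 mm diameter, 6 mm thick) fixed to a stem that slides straight down into the piece.
- ball_top (a point): the centre of the flat top of the knob on the ball, where the fingertip should press straight down; it goes down with the knob (when home it is 111 mm above the bench). z up.
- mill_top (a point): the centre of the flat top of the knob on the tall mill, where the fingertip should press straight down; it goes down with the knob (when home it is 175 mm above the bench). z up.
- tub_top (a point): the centre of the flat top of the knob on the low round box, where the fingertip should press straight down; it goes down with the knob (when home it is 75 mm above the bench). z up.
- ball_knob (a joint): how far the knob of the ball has gone down, in m: 0 = 10 mm proud, 0.010 = home, the washer flat on the wood. It starts anywhere from 0 to 0.003. It slides stiffly (about 3 N), stays where it is left, and stops when home; 6 to 8 N surely seats it. The felt gives about 0.4 mm per N (at most 5 mm) while pressed and springs back.
- mill_knob (a joint): how far the knob of the tall mill has gone down, in m: 0 = 10 mm proud, 0.010 = home, the washer flat on the wood. It starts anywhere from 0 to 0.003. It slides stiffly (about 3 N), stays where it is left, and stops when home; 6 to 8 N surely seats it. The felt gives about 0.4 mm per N (at most 5 mm) while pressed and springs back.
- tub_knob (a joint): how far the knob of the low round box has gone down, in m: 0 = 10 mm proud, 0.010 = home, the washer flat on the wood. It starts anywhere from 0 to 0.003. It slides stiffly (about 3 N), stays where it is left, and stops when home; 6 to 8 N surely seats it. The felt gives about 0.4 mm per N (at most 5 mm) while pressed and springs back.
- glue: bystander: loose white glue bottle, 54 mm diameter, 130 mm high, standing; origin: centre of its underside
- bowl: bystander: loose small open bowl of pale wood, 90 mm diameter, 40 mm high; origin: centre of its underside
- brush: bystander: loose brush 200 mm long, 42 mm wide, lying flat on the bench along its own x axis; origin: under its middle
- stick: bystander: loose small candlestick of pale wood, 64 mm diameter foot, 80 mm high; origin: centre of its underside
Not all that is in view belongs to the job. Leave any pink or white look-alike of the tub alone.

How it is judged (in metres and radians):
On the way, in this order (a step that is already met when the one before it is completed fails the run):
1. the knob of the ball is home under the fingertips (value of joint ball_knob above 0.0085 m and contact force between the fingers and ball above 0.3 N), for 0.02 s.
2. the knob of the tall mill is home under the fingertips (value of joint mill_knob above 0.0085 m and contact force between the fingers and mill above 0.3 N), for 0.02 s.
3. the knob of the low round box is home under the fingertips (value of joint tub_knob above 0.0085 m and contact force between the fingers and tub above 0.3 N), for 0.02 s.
At the end, for the whole second after the job is handed in: all three knobs are home within 1.5 mm, and the three pieces stand upright (within 0.06 rad), at rest and within 20 mm of where they started (value of joint each of tub_knob, mill_knob, ball_knob above 0.0085 m and angle between each of tub, mill, ball's own z axis and vertical below 0.06 rad and distance of each of tub, mill, ball from where it was at the start of the episode below 0.02 m and linear speed of each of tub, mill, ball below 0.02 m/s); the robot touches nothing.
It fails at once if a piece was touched before the knobs of those ahead of it in the order were home ((value of joint ball_knob below 0.008 m and (contact force between any of the fingers, the arm and mill above 0.3 N or contact force between any of the fingers, the arm and tub above 0.3 N)) or (value of joint mill_knob below 0.008 m and contact force between any of the fingers, the arm and tub above 0.3 N)).
It fails at once if a knob was hit or leaned on hard (over 30 N), not tapped gently (contact force between any of the fingers, the arm and tub above 30 N or contact force between any of the fingers, the arm and mill above 30 N or contact force between any of the fingers, the arm and ball above 30 N).
It fails at once if a piece was picked up (12 mm) or tipped (0.2 rad) (height (world z) of any of tub, mill, ball above 0.012 m or angle between any of tub, mill, ball's own z axis and vertical above 0.2 rad).
It fails at once if a piece was shoved along the bench (over 25 mm) (distance of any of tub, mill, ball from where it was at the start of the episode above 0.025 m).
It fails at once if the glue bottle, bowl, brush or candlestick was moved (over 25 mm) (distance of any of glue, bowl, brush, stick from where it was at the start of the episode above 0.025 m).
It also fails if it takes over 46 s, if anything falls off the work surface, if the arm or the gripper's body presses on something with over 40 N, if the wrist force passes 120 N, or if a joint passes its speed limit or range.

## Working session

There is one attempt and no reset: what is moved stays moved. The work goes in short steps, Python scripts to look and compute and a tool call to move; the robot and the scene stay as the last step left them, time stands still between calls to the robot, and variables do not carry over. Pictures are saved under pics/ and viewed, at most 10 in all, crops included, and the job is handed in when it is done.

Besides the shell and the picture viewer there is one more tool, called as a command line: name --argument value ..., lists and objects as JSON in quotes. drive_tool: Moves the arm, as the interface text tells. Its arguments: {"type":"object","properties":{"rows":{"type":"string"},"grip_force":{"type":"number"}},"required":["rows"]}

```bash
mkdir -p pics
python3 - <<'E'
from station import ctrl
import cv2
for n in("side","top"):
    cv2.imwrite(f"pics/{n}0.png",ctrl.grab_frame(n)); c=ctrl.get_calibration(n); print(c)
s=ctrl.get_state(); print(s)
E
```

```text
{'fx': 362.1676525142706, 'fy': 362.1676525142706, 'cx': 313.92560033265585, 'cy': 197.915293943822, 'dist_coeffs': array([-0.03290459,  0.        ,  0.        ,  0.        ,  0.        ]), 'cam_to_world': array([[ 9.87606371e-01, -7.47801746e-02,  1.37991234e-01,
         4.22024902e-01],
       [-1.56950666e-01, -4.68426976e-01,  8.69449628e-01,
        -6.86150718e-01],
       [-3.78778516e-04, -8.80331809e-01, -4.74358265e-01,
         5.65105468e-01],
       [ 0.00000000e+00,  0.00000000e+00,  0.00000000e+00,
         1.00000000e+00]])}
{'fx': 392.6052739108791, 'fy': 392.6052739108791, 'cx': 321.2441891197056, 'cy': 200.034407245382, 'dist_coeffs': array([-0.04580502,  0.        ,  0.        ,  0.        ,  0.        ]), 'cam_to_world': array([[ 0.020782  , -0.99040872,  0.13659679,  0.44481688],
       [-0.99969241, -0.0187356 ,  0.01625002,  0.05405046],
       [-0.01353494, -0.13689248, -0.99049344,  0.90579579],
       [ 0.        ,  0.        ,  0.        ,  1.        ]])}
{'t': 0.1, 'joints': array([-73.23527374,  39.52959792, -11.14668314,  89.74251534,
         9.01274061,  51.71081269, -12.3250931 ]), 'joint_vel': array([-0.07267336, -0.16813641, -0.0701593 , -0.20771738,  0.02936809,
        0.05089742,  0.00939965]), 'tau': array([-4.28107101e-03, -5.40610671e+01, -1.27203014e+00, -1.58988011e+01,
        9.27041721e-03,  4.35192647e-03, -8.18338378e-06]), 'tool_pos': array([0.15981102, 0.60350993, 0.19493494]), 'tool_rot': array([[-9.66721429e-01,  2.55831127e-01, -3.36052916e-04],
       [ 2.55831320e-01,  9.66719890e-01, -1.72925948e-03],
       [-1.17529362e-04, -1.75768505e-03, -9.99998448e-01]]), 'force': array([-0.43178498, -0.22770457,  0.23834183]), 'moment': array([ 0.0239607 , -0.02156805, -0.00194183]), 'grip_force': 0.0, 'width': 0.08535930695987207}
```

View pics/side0.png

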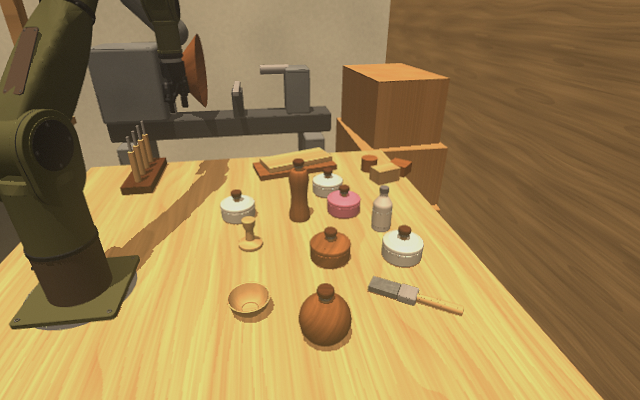

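View pics/top0.png

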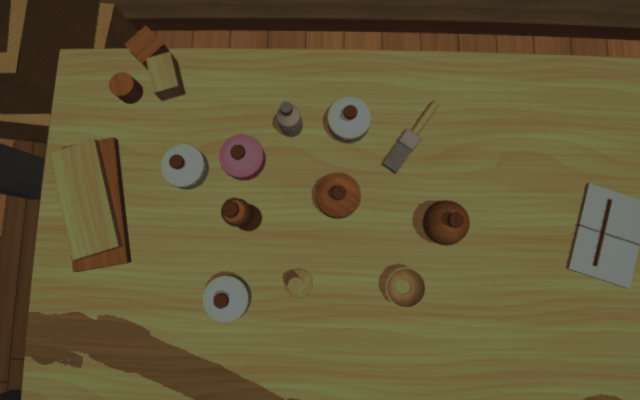

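The side view shows the ball at (325,318) with its knob at (326,291), the mill knob at (298,163) and the tub knob at (330,233). In the top view the knobs are at about (455,219), (232,211) and (338,192). Next I'll enlarge the knobs.

Run:
```python
import cv2,numpy as np
P={"side":[(326,291),(298,163),(330,233)],"top":[(455,219),(234,211),(338,192)]}
rows=[]
for n in P:
    im=cv2.imread(f"pics/{n}0.png"); r=[]
    for x,y in P[n]:
        c=im[y-16:y+16,x-16:x+16]; 
        c=cv2.resize(c,(256,256),interpolation=cv2.INTER_NEAREST)
        c=cv2.convertScaleAbs(c,alpha=1.0 if n=="side" else 2.0)
        for k in range(4,32,4): cv2.putText(c,str(x-16+k) if k%8==0 else "",(k*8,8),0,.3,(255,255,255)); cv2.putText(c,str(y-16+k) if k%8==0 else "",(0,k*8+4),0,.3,(255,255,255))
        r.append(c)
    rows.append(np.hstack(r))
cv2.imwrite("pics/z.png",np.vstack(rows))
```

```text
(no output)
```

View pics/z.png

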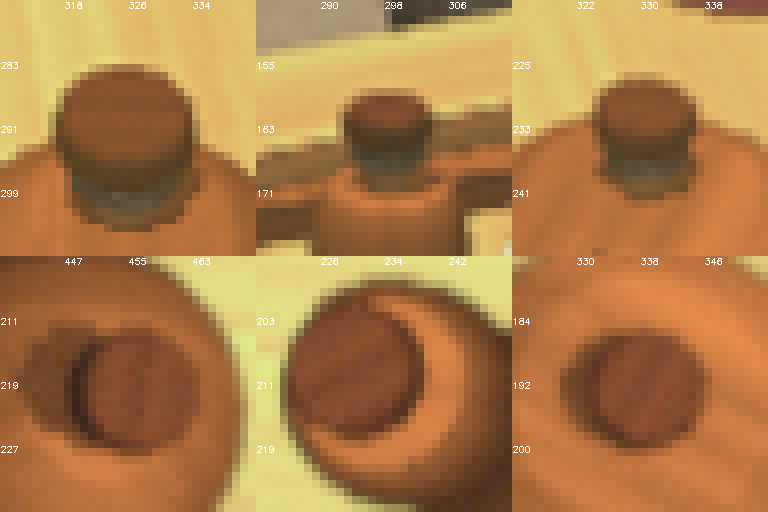

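The enlarged top faces centre at (456.5,219.7), (229.5,208.4) and (338.9,192.1) in the top view. In the side view they're at (325.3,287.2), (298.1,160) and (330.2,229.6). Next I'll triangulate them.

```bash
cat > h.py <<'E'
from station import ctrl
import cv2,numpy as np
def ray(n,p):
    c=ctrl.get_calibration(n); K=np.array([[c['fx'],0,c['cx']],[0,c['fy'],c['cy']],[0,0,1]])
    u=cv2.undistortPoints(np.array([[p]],float),K,c['dist_coeffs'])[0,0]; T=c['cam_to_world']
    return T[:3,3],T[:3,:3]@np.r_[u,1]
def plane(n,p,z):
    o,d=ray(n,p); return o+d*(z-o[2])/d[2]
def tri(a,b):
    A=[];B=[]
    for o,d in(a,b):
        d=d/np.linalg.norm(d); M=np.eye(3)-np.outer(d,d); A.append(M);B.append(M@o)
    return np.linalg.lstsq(np.vstack(A),np.hstack(B),rcond=None)[0]
E
python3 - <<'E'
from h import *
np.set_printoptions(precision=4,suppress=True)
T=dict(ball=((456.5,219.7),(325.3,287.2),.1195),mill=((229.5,208.4),(298.1,160),.1835),tub=((338.9,192.1),(330.2,229.6),.0835))
for k,(t,s,z) in T.items(): print(k,tri(ray("top",t),ray("side",s)),plane("top",t,z),plane("side",s,z))
for k,p in dict(glue=(291,125),stick=(299,283),bowl=(404,288),brush1=(392,165),brush2=(435,104)).items(): print(k,plane("top",p,.02))
E
```

```text
ball [ 0.5186 -0.2053  0.1208] [ 0.5185 -0.2057  0.1195] [ 0.519  -0.2039  0.1195]
mill [0.5249 0.2363 0.1842] [0.5255 0.2364 0.1835] [0.5245 0.2379 0.1835]
tub [0.5756 0.0305 0.084 ] [0.5759 0.0305 0.0835] [0.5756 0.0313 0.0835]
glue [0.7434 0.1433 0.02  ]
stick [0.3802 0.1141 0.02  ]
bowl [ 0.374  -0.1186  0.02  ]
brush1 [ 0.6516 -0.0928  0.02  ]
brush2 [ 0.8012 -0.1956  0.02  ]
```

drive_tool --rows "255 -0.26 -0.13 -0.5 0 0 0;255 -1.04 -0.5 -1 0 0 0;255 -2.15 -1.05 -1.5 0 0 0;255 -3.3 -1.65 -2 0 0 0;255 -4.4 -2.2 -2 0 0 0;255 -5.5 -2.75 -2 0 0 0;255 -6.65 -3.3 -2 0 0 0;255 -7.6 -3.8 -2 0 0 0;255 -8.3 -4.1 -2 0 0 0;255 -8.65 -4.3 -2 0 0 0" --grip_force 20

```text
t: 1.1
tool_pos: [0.4532, 0.346, 0.2752]
tool_rot: [[-0.965, 0.261, 0.001], [0.261, 0.965, -0.002], [-0.001, -0.002, -1.0]]
force: [0.2, -0.6, -0.1]
width: 0.0001
grip_force: 0.0
```

drive_tool --rows "255 -0.16 -0.42 0 0 0 0;255 -0.53 -1.37 0 0 0 0;255 -0.98 -2.5 0 0 0 0;255 -1.4 -3.7 0 0 0 0;255 -1.9 -4.85 0 0 0 0;255 -2.35 -6 0 0 0 0;255 -2.8 -7.15 0 0 0 0;255 -3.25 -8.3 0 0 0 0;255 -3.7 -9.5 0 0 0 0;255 -4.1 -10.55 0 0 0 0"

```text
t: 2.1
tool_pos: [0.5, -0.1007, 0.2758]
tool_rot: [[-0.967, 0.253, -0.0], [0.253, 0.967, 0.001], [0.001, 0.001, -1.0]]
force: [0.9, 0.6, 1.0]
width: 0.0002
grip_force: 0.0
```

drive_tool --rows "255 -0.1 -0.2 0.1 0 0 0;255 -0.3 -0.6 0.4 0 0 0;255 -0.5 -1.1 0.9 0 0 0;255 -0.7 -1.5 1.4 0 0 0;255 -0.9 -1.9 1.9 0 0 0;255 -1.05 -2.25 2.4 0 0 0;255 -1.13 -2.42 2.75 0 0 0;255 -1.13 -2.42 2.9 0 0 0;255 -1.13 -2.42 2.9 0 0 0;255 -1.13 -2.42 2.9 0 0 0"

```text
t: 3.1
tool_pos: [0.5205, -0.2041, 0.1602]
tool_rot: [[-0.967, 0.254, 0.001], [0.254, 0.967, 0.001], [-0.001, 0.001, -1.0]]
force: [-0.2, 0.2, 0.7]
width: -0.0001
grip_force: 0.0
```

Run:
```python
from h import *
a=ctrl.grab_frame("side")[190:350,220:420]
b=cv2.convertScaleAbs(ctrl.grab_frame("top")[140:300,360:560],alpha=2)
cv2.imwrite("pics/b1.png",np.hstack([cv2.resize(x,None,fx=2,fy=3,interpolation=2)if 0 else cv2.resize(x,(400,320)) for x in(a,b)]))
s=ctrl.get_state();print(s['tool_pos'],s['force'])
```

```text
[ 0.52062898 -0.20477484  0.16060696] [0.76219052 0.45499994 0.13766422]
```

View pics/b1.png

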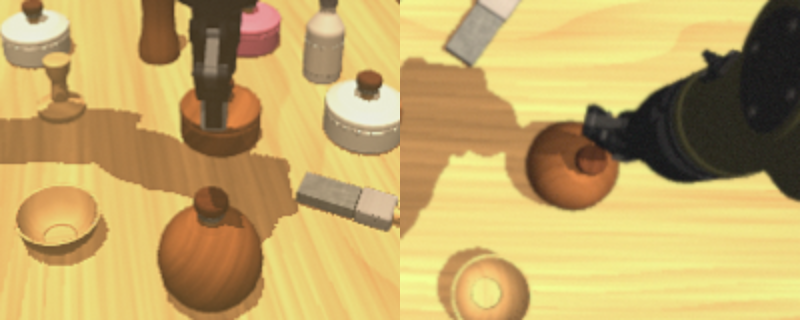

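The side view shows the fingertip at about (326.5,252.5). In the top view it's at about (458,200), while the knob there is fully visible at (456,219). I'll compare this with the projected TCP.

```bash
cat >> h.py <<'E'
def proj(n,P):
    c=ctrl.get_calibration(n); K=np.array([[c['fx'],0,c['cx']],[0,c['fy'],c['cy']],[0,0,1]])
    W=np.linalg.inv(c['cam_to_world']); return cv2.projectPoints(np.array([P],float),cv2.Rodrigues(W[:3,:3])[0],W[:3,3],K,c['dist_coeffs'])[0].ravel()
E
python3 - <<'E'
from h import *
np.set_printoptions(precision=4,suppress=True)
s=ctrl.get_state()
for n in("side","top"): print(n,proj(n,s['tool_pos']),proj(n,[.5186,-.2055,.1205]))
print(tri(ray("top",(458.5,200)),ray("side",(326.5,253))))
a=ctrl.grab_frame("side")[225:305,286:366]
b=cv2.convertScaleAbs(ctrl.grab_frame("top")[165:245,420:500],alpha=2.5)
cv2.imwrite("pics/b2.png",np.hstack([cv2.resize(x,(400,400),interpolation=0) for x in(a,b)]))
E
```

```text
side [326.6672 269.341 ] [325.2435 287.4251]
top [463.0136 216.6935] [456.5595 219.6062]
[ 0.5362 -0.1875  0.1838]
```

View pics/b2.png

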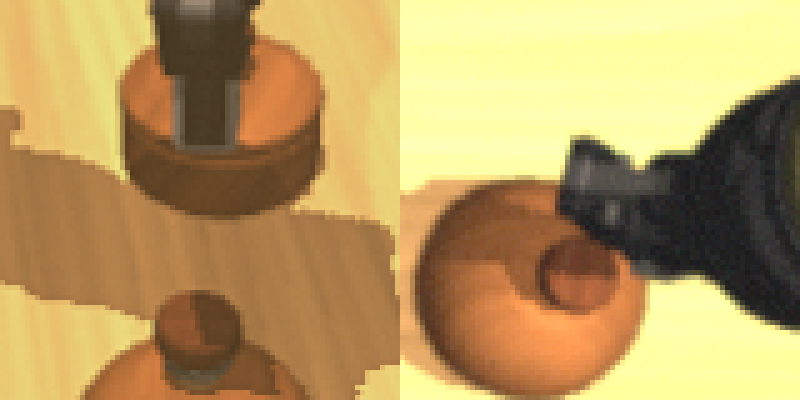

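The side view shows the tip bottom at about (327,255), while the TCP projects to (327,269). The top view shows finger parts at x 453–465, y 193–208. I'll overlay the projected tool axes on the present and start pictures to settle this.

Run:
```python
from h import *
s=ctrl.get_state(); p=s['tool_pos'];R=s['tool_rot']
def mk(n,im,x0,y0,w,p,R,f):
    c=cv2.resize(im[y0:y0+w,x0:x0+w],(400,400),interpolation=cv2.INTER_CUBIC); c=cv2.convertScaleAbs(c,alpha=f); k=400/w
    for q,col in((p,(0,0,255)),(p-R[:,2]*.019,(0,255,0)),(p-R[:,2]*.073,(255,0,0)),(p-R[:,2]*.019+R[:,1]*.057,(255,255,0)),(p-R[:,2]*.019-R[:,1]*.057,(255,0,255))):
        u=(proj(n,q)-[x0,y0]+.5)*k; cv2.circle(c,tuple(int(v) for v in u),3,col,-1)
    return c
p0=np.array([.16,.604,.195]);R0=np.array([[-.967,.256,0],[.256,.967,0],[0,0,-1.]])
A=mk("side",ctrl.grab_frame("side"),260,150,140,p,R,1.3);B=mk("top",ctrl.grab_frame("top"),410,140,130,p,R,3)
C=mk("side",cv2.imread("pics/side0.png"),120,30,130,p0,R0,1.5)
cv2.imwrite("pics/b3.png",cv2.resize(np.hstack([A,B]),(800,400)));cv2.imwrite("pics/c3.png",C)
```

```text
(no output)
```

View pics/b3.png

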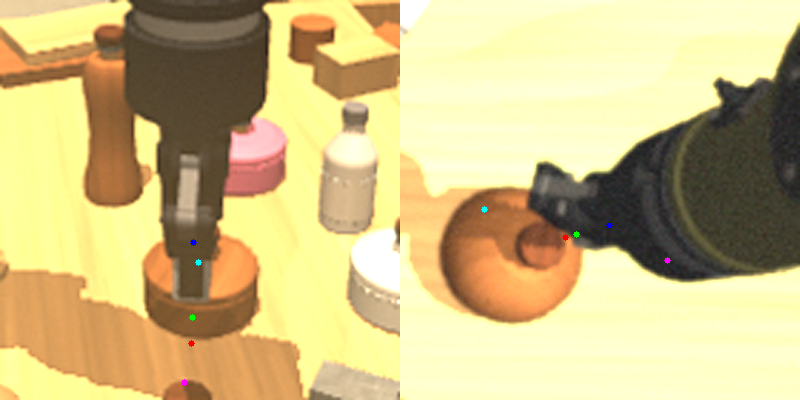

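View pics/c3.png

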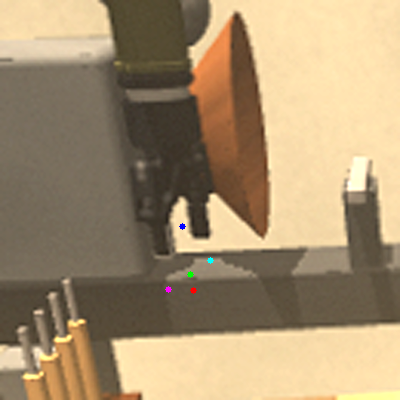

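The overlay shows the fingertip ending about 14 px above the projected TCP in the side view, (326.5,255). In the top view it's roughly in line with the projected axis. So the tip may sit about 25 mm higher than the reading. I'll go down to a height that's safe either way and compare.

drive_tool --rows "255 0.04 -0.03 0.1 0 0 0;255 0.04 -0.03 0.25 0 0 0;255 0.04 -0.03 0.4 0 0 0;255 0.04 -0.03 0.55 0 0 0;255 0.04 -0.03 0.7 0 0 0;255 0.04 -0.03 0.8 0 0 0;255 0.04 -0.03 0.85 0 0 0;255 0.04 -0.03 0.85 0 0 0;255 0.04 -0.03 0.85 0 0 0;255 0.04 -0.03 0.85 0 0 0"

```text
t: 4.4
tool_pos: [0.5182, -0.2065, 0.1259]
tool_rot: [[-0.967, 0.256, 0.001], [0.256, 0.967, -0.0], [-0.001, 0.0, -1.0]]
force: [-0.3, 0.5, -0.2]
width: 0.0002
grip_force: 0.0
```

Run:
```python
from h import *
s=ctrl.get_state(); p=s['tool_pos']; print(p,s['force'],s['width'])
def mk(n,x0,y0,w,f):
    im=ctrl.grab_frame(n); c=cv2.resize(im[y0:y0+w,x0:x0+w],(400,400),interpolation=cv2.INTER_CUBIC); c=cv2.convertScaleAbs(c,alpha=f); k=400/w
    for q,col in((p,(0,0,255)),(p+[0,0,.02],(0,255,0)),(p+[0,0,.04],(255,0,0))):
        u=(proj(n,q)-[x0,y0]+.5)*k; cv2.circle(c,tuple(int(v) for v in u),2,col,-1)
    return c
cv2.imwrite("pics/b4.png",np.hstack([mk("side",286,235,80,1.5),mk("top",420,170,80,3)]))
```

```text
[ 0.5182429  -0.20647938  0.12591903] [-0.28170892  0.48621212 -0.16715845] 0.000210697962541396
```

View pics/b4.png

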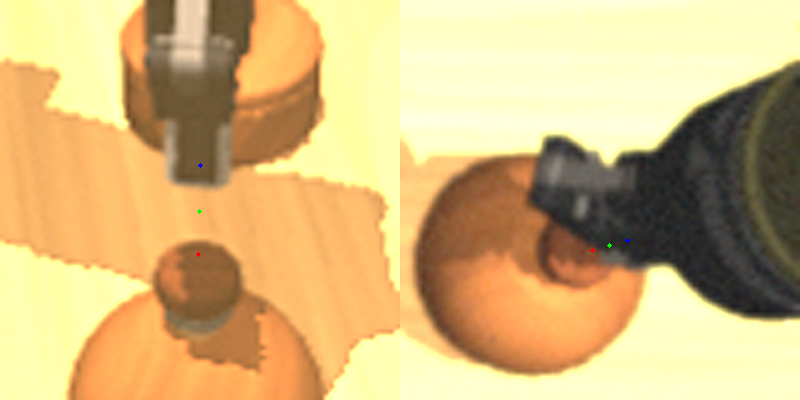

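The side view shows the tip bottom at (325.6,272), about 32 mm above the projected TCP and in line with the knob at (325.8,288). In the top view the tip's edge agrees with the same vertical offset, so the tool is laterally centred. I'll keep going down.

drive_tool --rows "255 0 0 0.08 0 0 0;255 0 0 0.16 0 0 0;255 0 0 0.24 0 0 0;255 0 0 0.32 0 0 0;255 0 0 0.4 0 0 0;255 0 0 0.48 0 0 0;255 0 0 0.56 0 0 0;255 0 0 0.62 0 0 0;255 0 0 0.65 0 0 0;255 0 0 0.65 0 0 0"

```text
t: 5.5
tool_pos: [0.5179, -0.2064, 0.0995]
tool_rot: [[-0.967, 0.256, -0.0], [0.256, 0.967, 0.0], [0.0, 0.0, -1.0]]
force: [-0.0, 0.3, 0.2]
width: 0.0001
grip_force: 0.0
```

Run:
```python
from h import *
s=ctrl.get_state(); p=s['tool_pos']; print(p,s['force'],s['moment'])
def mk(n,x0,y0,w,f):
    im=ctrl.grab_frame(n); c=cv2.resize(im[y0:y0+w,x0:x0+w],(400,400),interpolation=cv2.INTER_CUBIC); return cv2.convertScaleAbs(c,alpha=f)
cv2.imwrite("pics/b5.png",np.hstack([mk("side",296,250,60,1.5),mk("top",425,185,60,3)]))
```

```text
[ 0.5179192  -0.20636313  0.09948472] [-0.04396888  0.34207854  0.24962184] [ 0.00894417  0.02009667 -0.0247352 ]
```

View pics/b5.png

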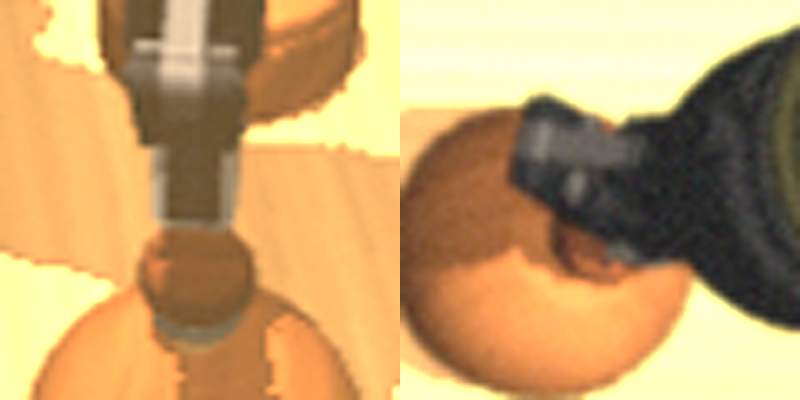

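No contact yet at a reading of 0.0995, so the vertical offset is confirmed. The side view shows the tip edge at (325,283.5), just over the knob face (325.5,288.5), and the top view shows it over the knob. I'll press in small steps and watch the force.

drive_tool --rows "255 0.03 0 0.03 0 0 0;255 0.05 0 0.06 0 0 0;255 0.05 0 0.09 0 0 0;255 0.05 0 0.12 0 0 0;255 0.05 0 0.15 0 0 0;255 0.05 0 0.18 0 0 0;255 0.05 0 0.21 0 0 0;255 0.05 0 0.24 0 0 0;255 0.05 0 0.25 0 0 0;255 0.05 0 0.25 0 0 0"

```text
t: 6.6
tool_pos: [0.516, -0.2058, 0.0896]
tool_rot: [[-0.967, 0.256, -0.0], [0.256, 0.967, 0.0], [0.0, 0.0, -1.0]]
force: [-0.4, -0.7, -0.3]
width: 0.0
grip_force: 0.0
```

drive_tool --rows "255 0 0 0.01 0 0 0;255 0 0 0.02 0 0 0;255 0 0 0.03 0 0 0;255 0 0 0.04 0 0 0;255 0 0 0.05 0 0 0;255 0 0 0.06 0 0 0;255 0 0 0.08 0 0 0;255 0 0 0.1 0 0 0;255 0 0 0.1 0 0 0;255 0 0 0.1 0 0 0"

```text
t: 7.6
tool_pos: [0.5161, -0.2059, 0.0856]
tool_rot: [[-0.967, 0.256, 0.0], [0.256, 0.967, 0.0], [-0.0, 0.0, -1.0]]
force: [-0.1, 0.6, -0.4]
width: -0.0003
grip_force: 0.0
```

drive_tool --rows "255 0 0 0.01 0 0 0;255 0 0 0.02 0 0 0;255 0 0 0.03 0 0 0;255 0 0 0.04 0 0 0;255 0 0 0.05 0 0 0;255 0 0 0.06 0 0 0;255 0 0 0.08 0 0 0;255 0 0 0.1 0 0 0;255 0 0 0.1 0 0 0;255 0 0 0.1 0 0 0"

```text
t: 8.6
tool_pos: [0.5162, -0.2059, 0.0818]
tool_rot: [[-0.967, 0.256, 0.0], [0.256, 0.967, 0.0], [-0.0, 0.0, -1.0]]
force: [-0.1, 0.0, 2.8]
width: 0.0001
grip_force: 1.3
```

Run:
```python
from h import *
s=ctrl.get_state(); print(s['tool_pos'],s['force'],s['moment'],s['tau'])
def mk(n,x0,y0,w,f):
    im=ctrl.grab_frame(n); c=cv2.resize(im[y0:y0+w,x0:x0+w],(400,400),interpolation=cv2.INTER_CUBIC); return cv2.convertScaleAbs(c,alpha=f)
cv2.imwrite("pics/b6.png",np.hstack([mk("side",296,260,60,1.5),mk("top",425,185,60,3)]))
```

```text
[ 0.51615991 -0.20589273  0.08176155] [-0.08480761  0.01800048  2.84762816] [ 0.05026587  0.09747076 -0.03638869] [-2.20420182e-02 -4.99212563e+01 -3.62481661e-01 -9.74026233e+00
  2.09684466e-02 -1.62965977e-01 -4.10358089e-04]
```

Contact at 2.8 N. Now I'll press on.

drive_tool --rows "255 0 0 0.02 0 0 0;255 0 0 0.04 0 0 0;255 0 0 0.06 0 0 0;255 0 0 0.08 0 0 0;255 0 0 0.1 0 0 0;255 0 0 0.12 0 0 0;255 0 0 0.14 0 0 0;255 0 0 0.15 0 0 0;255 0 0 0.15 0 0 0;255 0 0 0.15 0 0 0"

```text
t: 9.7
tool_pos: [0.5161, -0.2059, 0.0757]
tool_rot: [[-0.967, 0.256, 0.0], [0.256, 0.967, 0.0], [-0.0, 0.0, -1.0]]
force: [0.3, 1.0, 2.7]
width: -0.0001
grip_force: 1.2
```

drive_tool --rows "255 0 0 0.01 0 0 0;255 0 0 0.02 0 0 0;255 0 0 0.03 0 0 0;255 0 0 0.04 0 0 0;255 0 0 0.05 0 0 0;255 0 0 0.06 0 0 0;255 0 0 0.07 0 0 0;255 0 0 0.08 0 0 0;255 0 0 0.08 0 0 0;255 0 0 0.08 0 0 0"

```text
t: 10.7
tool_pos: [0.5162, -0.206, 0.0728]
tool_rot: [[-0.967, 0.256, 0.0], [0.256, 0.967, -0.0], [-0.0, -0.0, -1.0]]
force: [-1.4, 0.4, 6.4]
width: -0.0
grip_force: 3.3
```

drive_tool --rows "255 0 0 0.01 0 0 0;255 0 0 0.02 0 0 0;255 0 0 0.03 0 0 0;255 0 0 0.04 0 0 0;255 0 0 0.04 0 0 0;255 0 0 0.04 0 0 0;255 0 0 0.04 0 0 0;255 0 0 0.04 0 0 0;255 0 0 0.04 0 0 0;255 0 0 0.04 0 0 0"

```text
t: 11.7
tool_pos: [0.5163, -0.206, 0.0716]
tool_rot: [[-0.967, 0.256, 0.001], [0.256, 0.967, -0.0], [-0.001, -0.0, -1.0]]
force: [-1.2, 0.6, 10.2]
width: 0.0001
grip_force: 4.8
```

The ball is home at 10 N. I'll lift off and travel to the mill.

drive_tool --rows "255 0 0 -0.3 0 0 0;255 0 0 -1.2 0 0 0;255 0 0 -2.3 0 0 0;255 0 0 -3.2 0 0 0;255 0.15 0.6 -3.4 0 0 0;255 0.4 1.7 -3.4 0 0 0;255 0.67 2.8 -3.4 0 0 0;255 0.93 3.9 -3.4 0 0 0;255 1.15 4.7 -3.4 0 0 0;255 1.25 5.1 -3.4 0 0 0"

```text
t: 12.7
tool_pos: [0.5195, 0.0087, 0.2071]
tool_rot: [[-0.968, 0.25, -0.0], [0.25, 0.968, 0.002], [0.001, 0.002, -1.0]]
force: [-0.2, -0.3, 0.3]
width: 0.0002
grip_force: 0.0
```

drive_tool --rows "255 0.1 0.4 0 0 0 0;255 0.3 1.3 0 0 0 0;255 0.55 2.3 0 0 0 0;255 0.8 3.3 0 0 0 0;255 1.05 4.3 0 0 0 0;255 1.25 5.2 0 0 0 0;255 1.37 5.66 0 0 0 0;255 1.37 5.66 0.2 0 0 0;255 1.37 5.66 0.4 0 0 0;255 1.37 5.66 0.4 0 0 0"

```text
t: 13.7
tool_pos: [0.524, 0.234, 0.1892]
tool_rot: [[-0.966, 0.258, -0.003], [0.258, 0.966, -0.003], [0.002, -0.004, -1.0]]
force: [0.8, -0.7, 0.3]
width: 0.0
grip_force: 0.0
```

Run:
```python
from h import *
s=ctrl.get_state(); p=s['tool_pos']; print(p,s['force'])
def mk(n,x0,y0,w,f):
    im=ctrl.grab_frame(n); c=cv2.resize(im[y0:y0+w,x0:x0+w],(400,400),interpolation=cv2.INTER_CUBIC); c=cv2.convertScaleAbs(c,alpha=f)
    for q,col in((p+[0,0,.0354],(0,0,255)),((.525,.2368,.184),(0,255,0))):
        u=(proj(n,q)-[x0,y0]+.5)*400/w; cv2.circle(c,tuple(int(v) for v in u),2,col,-1)
    return c
cv2.imwrite("pics/m1.png",np.hstack([mk("side",268,120,60,1.5),mk("top",195,175,60,3)]))
```

```text
[0.52398931 0.23403574 0.18924258] [ 0.7982463  -0.6798275   0.32544622]
```

View pics/m1.png

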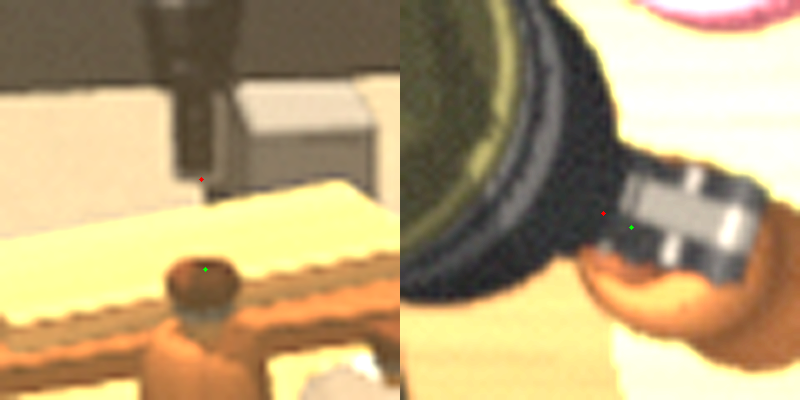

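The side view shows the tip at (297,147) directly above the mill knob at (298,160), and the projection with the 35 mm offset matches. I'll go down.

drive_tool --rows "255 0 0.04 0.1 0 0 0;255 0 0.04 0.25 0 0 0;255 0 0.04 0.4 0 0 0;255 0 0.04 0.55 0 0 0;255 0 0.04 0.7 0 0 0;255 0 0.04 0.8 0 0 0;255 0 0.04 0.87 0 0 0;255 0 0.04 0.9 0 0 0;255 0 0.04 0.9 0 0 0;255 0 0.04 0.9 0 0 0"

```text
t: 14.8
tool_pos: [0.5255, 0.2386, 0.1551]
tool_rot: [[-0.967, 0.256, 0.0], [0.256, 0.967, 0.0], [-0.0, 0.0, -1.0]]
force: [0.7, 0.7, 0.6]
width: 0.0
grip_force: 0.0
```

drive_tool --rows "255 0 0 0.02 0 0 0;255 0 0 0.04 0 0 0;255 0 0 0.06 0 0 0;255 0 0 0.08 0 0 0;255 0 0 0.1 0 0 0;255 0 0 0.12 0 0 0;255 0 0 0.14 0 0 0;255 0 0 0.15 0 0 0;255 0 0 0.15 0 0 0;255 0 0 0.15 0 0 0"

```text
t: 15.8
tool_pos: [0.5253, 0.2385, 0.149]
tool_rot: [[-0.967, 0.256, 0.0], [0.256, 0.967, 0.0], [-0.0, 0.0, -1.0]]
force: [0.3, 0.4, 0.7]
width: -0.0001
grip_force: 0.3
```

drive_tool --rows "255 0 0 0.02 0 0 0;255 0 0 0.04 0 0 0;255 0 0 0.06 0 0 0;255 0 0 0.08 0 0 0;255 0 0 0.1 0 0 0;255 0 0 0.12 0 0 0;255 0 0 0.14 0 0 0;255 0 0 0.16 0 0 0;255 0 0 0.17 0 0 0;255 0 0 0.17 0 0 0"

```text
t: 16.8
tool_pos: [0.5254, 0.2385, 0.142]
tool_rot: [[-0.967, 0.256, 0.0], [0.256, 0.967, 0.0], [0.0, 0.0, -1.0]]
force: [-1.0, 0.2, 3.1]
width: -0.0001
grip_force: 1.3
```

drive_tool --rows "255 0 0 0.01 0 0 0;255 0 0 0.02 0 0 0;255 0 0 0.03 0 0 0;255 0 0 0.04 0 0 0;255 0 0 0.05 0 0 0;255 0 0 0.06 0 0 0;255 0 0 0.07 0 0 0;255 0 0 0.08 0 0 0;255 0 0 0.09 0 0 0;255 0 0 0.09 0 0 0"

```text
t: 17.8
tool_pos: [0.5253, 0.2385, 0.1384]
tool_rot: [[-0.967, 0.256, 0.0], [0.256, 0.967, 0.0], [-0.0, 0.0, -1.0]]
force: [-0.5, -0.2, 2.8]
width: 0.0
grip_force: 1.3
```

Still sliding. The end is close.

drive_tool --rows "255 0 0 0.01 0 0 0;255 0 0 0.02 0 0 0;255 0 0 0.03 0 0 0;255 0 0 0.04 0 0 0;255 0 0 0.05 0 0 0;255 0 0 0.06 0 0 0;255 0 0 0.07 0 0 0;255 0 0 0.075 0 0 0;255 0 0 0.075 0 0 0;255 0 0 0.075 0 0 0"

```text
t: 18.8
tool_pos: [0.5255, 0.2387, 0.1362]
tool_rot: [[-0.967, 0.256, 0.001], [0.256, 0.967, 0.0], [-0.001, 0.001, -1.0]]
force: [-1.3, -1.2, 8.2]
width: -0.0
grip_force: 4.1
```

The mill is home at 8 N. On to the tub.

drive_tool --rows "255 0 0 -0.2 0 0 0;255 0 0 -0.9 0 0 0;255 0 0 -1.6 0 0 0;255 -0.15 -0.3 -1.6 0 0 0;255 -0.6 -1.1 -1.6 0 0 0;255 -1.1 -2.05 -1.6 0 0 0;255 -1.6 -3 -1.6 0 0 0;255 -2.1 -3.9 -1.6 0 0 0;255 -2.4 -4.5 -1.6 0 0 0;255 -2.54 -4.7 -1.6 0 0 0"

```text
t: 19.8
tool_pos: [0.5751, 0.0256, 0.1986]
tool_rot: [[-0.965, 0.262, -0.002], [0.262, 0.965, -0.003], [0.001, -0.003, -1.0]]
force: [0.2, -0.3, -0.6]
width: -0.0001
grip_force: 0.0
```

drive_tool --rows "255 0 0 0.1 0 0 0;255 0 0 0.5 0 0 0;255 0 0 1 0 0 0;255 0 0 1.5 0 0 0;255 0 0 2 0 0 0;255 0 0 2.4 0 0 0;255 0 0 2.7 0 0 0;255 0 0 2.9 0 0 0;255 0 0 3 0 0 0;255 0 0 3 0 0 0"

```text
t: 20.8
tool_pos: [0.5753, 0.0313, 0.0793]
tool_rot: [[-0.967, 0.255, -0.0], [0.255, 0.967, 0.0], [0.0, 0.0, -1.0]]
force: [-0.6, -0.3, 1.4]
width: 0.0
grip_force: 0.0
```

drive_tool --rows "255 0 0 0.1 0 0 0;255 0 0 0.2 0 0 0;255 0 0 0.3 0 0 0;255 0 0 0.4 0 0 0;255 0 0 0.5 0 0 0;255 0 0 0.57 0 0 0;255 0 0 0.62 0 0 0;255 0 0 0.65 0 0 0;255 0 0 0.65 0 0 0;255 0 0 0.65 0 0 0"

```text
t: 21.8
tool_pos: [0.5755, 0.0308, 0.0535]
tool_rot: [[-0.967, 0.256, 0.0], [0.256, 0.967, 0.0], [-0.0, 0.0, -1.0]]
force: [0.1, 0.4, 0.4]
width: -0.0003
grip_force: 0.0
```

drive_tool --rows "255 0 0 0.02 0 0 0;255 0 0 0.04 0 0 0;255 0 0 0.06 0 0 0;255 0 0 0.08 0 0 0;255 0 0 0.1 0 0 0;255 0 0 0.12 0 0 0;255 0 0 0.13 0 0 0;255 0 0 0.14 0 0 0;255 0 0 0.15 0 0 0;255 0 0 0.15 0 0 0"

```text
t: 22.8
tool_pos: [0.5754, 0.0308, 0.0476]
tool_rot: [[-0.967, 0.256, 0.0], [0.256, 0.967, 0.0], [-0.0, 0.0, -1.0]]
force: [-1.0, 0.3, 2.9]
width: 0.0002
grip_force: 1.2
```

In contact. I need to reach a reading of about 0.036.

drive_tool --rows "255 0 0 0.02 0 0 0;255 0 0 0.04 0 0 0;255 0 0 0.06 0 0 0;255 0 0 0.08 0 0 0;255 0 0 0.1 0 0 0;255 0 0 0.12 0 0 0;255 0 0 0.14 0 0 0;255 0 0 0.16 0 0 0;255 0 0 0.17 0 0 0;255 0 0 0.17 0 0 0"

```text
t: 23.8
tool_pos: [0.5754, 0.0308, 0.0406]
tool_rot: [[-0.967, 0.256, -0.0], [0.256, 0.967, 0.0], [0.0, 0.0, -1.0]]
force: [-0.1, -1.0, 2.3]
width: 0.0001
grip_force: 1.3
```

drive_tool --rows "255 0 0 0.01 0 0 0;255 0 0 0.02 0 0 0;255 0 0 0.03 0 0 0;255 0 0 0.04 0 0 0;255 0 0 0.05 0 0 0;255 0 0 0.06 0 0 0;255 0 0 0.07 0 0 0;255 0 0 0.08 0 0 0;255 0 0 0.09 0 0 0;255 0 0 0.09 0 0 0"

```text
t: 24.8
tool_pos: [0.5755, 0.0308, 0.0372]
tool_rot: [[-0.967, 0.256, 0.0], [0.256, 0.967, 0.0], [-0.0, 0.0, -1.0]]
force: [-1.9, 0.9, 6.8]
width: -0.0002
grip_force: 2.8
```

drive_tool --rows "255 0 0 0.01 0 0 0;255 0 0 0.02 0 0 0;255 0 0 0.03 0 0 0;255 0 0 0.04 0 0 0;255 0 0 0.04 0 0 0;255 0 0 0.04 0 0 0;255 0 0 0.04 0 0 0;255 0 0 0.04 0 0 0;255 0 0 0.04 0 0 0;255 0 0 0.04 0 0 0"

```text
t: 25.8
tool_pos: [0.5754, 0.0308, 0.036]
tool_rot: [[-0.967, 0.256, 0.0], [0.256, 0.967, -0.0], [-0.0, 0.0, -1.0]]
force: [-2.1, -0.2, 8.6]
width: 0.0003
grip_force: 4.2
```

drive_tool --rows "255 0 0 -0.2 0 0 0;255 0 0 -0.6 0 0 0;255 0 0 -1.2 0 0 0;255 0 0 -2 0 0 0;255 0 0 -2.8 0 0 0;255 0 0 -3.5 0 0 0;255 0 0 -3.9 0 0 0;255 0 0 -4 0 0 0;255 0 0 -4 0 0 0;255 0 0 -4 0 0 0"

```text
t: 26.8
tool_pos: [0.5746, 0.0306, 0.1943]
tool_rot: [[-0.967, 0.256, -0.002], [0.256, 0.967, -0.0], [0.002, -0.001, -1.0]]
force: [0.3, -1.3, -0.1]
width: 0.0003
grip_force: 0.0
```

```bash
python3 -c "
from station import ctrl
print(ctrl.hand_in())"
```

```text
the job is handed in; nothing more can be done
None
```

I pressed the ball, mill and tub knobs down in that order until the force rose at the end stop (about 10, 8 and 9 N), backed the tool off clear and handed the job in at about 27 s; no verdict came back, and I took no pictures after pressing.

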